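Tamp the saggar's chip bed level and lay the test tile on it

ROBOT

A 6-joint arm with a two-finger parallel gripper is mounted at the origin on the work surface; the furniture and walls round the work are solid. World frame = base frame: x ahead of the robot, y to its left, z up, the work surface at z = 0. Lengths are in m, angles in rad, forces in N, time in s.
With the tool pointing down it reaches from about 0.4 to 0.825 m from the base axis. Payload 7 kg.
Tool frame: the origin (TCP) lies at the very end of the fingers, on their centre line; the grasp point (between the pads) lies 19 mm behind it (arm.grip_point_offset is the distance from the TCP to the grasp point, in m); z points along the fingers, y is the line along which they close (so a half turn about z gives the same grasp; the last joint's range is limited). The gripper opens to 88 mm and grips with 3 to 60 N. Pads are 19 mm wide; open, the fingers measure 130 mm over their backs; the gripper's body (78 mm by 193 mm) begins 47 mm behind the grasp point.
Start: joints at [-1.011, 0.359, 0.012, 0, -1.224, -0.288], TCP at [0.181, -0.65, 0.227] pointing down, gripper open.
Joint ranges: [-3.07, 3.07], [-1.43, 2.12], [-1.02, 1.25], [-3.03, 1.67], [-3.05, -0], [-3.03, 3.03]. Speed limits (rad/s): [2.39, 2.39, 3.01, 3.14, 3.14, 3.14].

INTERFACE

Orientations are given as [roll, pitch, yaw] about the fixed x, y, z axes, in that order (R = Rz(yaw) Ry(pitch) Rx(roll)).
In Python, from station import arm, cams gives the robot as it stands.
- The arm moves only by the shell command python3 -m handwheel 'ROWS' [FORCE]. ROWS is JSON, a list that holds one entry, the list of rows, each a list of 7 numbers: the shift along the tool's x, y, z normalised to -1 to 1, where 1 is 0.08 m, then the turn, a rotation vector about the tool's x, y, z normalised to -1 to 1, where 1 is 0.5 rad, then the closure in counts, from 0 (fully open) to 255 (shut). In form: [[[x, y, z, wx, wy, wz, hand], ...]]. A call has 1 to 5 rows; each row is the pose to reach, as a shift and turn from the pose commanded when the call began, along the tool's axes at that moment; what a row does not reach only later rows make up. A row lasts 1/8 s, in which the tool goes at most 62.5 mm and 10.7 degrees, less where a joint would pass 70% of its speed; a pose out of reach is approached as far as the arm can. A call with a number of a shift or a turn outside -1 to 1 is refused whole. A call with a gripper value outside its range is refused whole. The fingers move at their own pace and stop on an object; FORCE is the grip in N (left out, the last holds). Time passes only in rows, so rows that repeat a pose let the fingers close. It gives the time, the measured TCP pose, the force, the opening and the grip force at its end, in the units of the state.
- arm.get_state(): the state, without advancing time (a new reading comes with each control period).
- cams.grab_frame(name): name is "scene" or "top" or "wrist"; returns the picture (420x560x3 uint8, blue, green, red); there is no depth.
- cams.camera_info(name): a dict with "camera_matrix" (3x3 intrinsics, pixels), "R" (3x3) and "t" (3): a world point X has camera coordinates R X + t; the wrist camera has in their place "hand_eye" (4x4, takes a point from camera to tool coordinates, whose origin is the TCP and whose axes are the flange's). Camera axes: x right, y down, z forward; pixel columns grow to the right and rows downward; lengths in m; the calibration is good to about 2 mm. A picture is of the moment at which its call begins: read the wrist's pose just before it. camera_info takes no time and is no camera call.
- arm.job_done(): hands the job in; it is judged then, once.
The state is a dict: "t": time; "q": joint angles; "qd": joint speeds; "joint_efforts": joint torques, N m; "eef_pos": TCP position; "ee_rot": TCP orientation; "force": force on the tool from outside, world axes, zero at the start; "moment": the same for the moment, N m; "width": finger opening in m; "gripper_force": force on a finger pad.
Only numpy, scipy, OpenCV 4.12 (cv2) and the standard library are available. Lean on these libraries where they do the work, as an engineer would, in place of code of your own. Each camera call takes 0.05 s, during which the arm holds its last target. There are 200 camera calls.

TASK

Take the wooden tamper and tamp the uneven firebrick chips in the saggar (the fireclay box) down until the whole bed is level and firm under a good steady push of the tamper, but never lean on it hard, for the fireclay cracks. Then stand the tamper back upright on the table beside the box, and gently lay the narrow blank test tile flat on the middle of the bed, along the box, so that it will not warp in the firing. Leave the bottle, the mug and the wooden rib where they are.

Things in the scene. Friction and masses are not known exactly. Their poses are not given: they have to be found in the camera images.
- saggar: Open fireclay saggar (rectangular reddish-brown ceramic box), 118 x 152 x 92 mm outside (x, y, z), walls 10 mm, floor 12 mm, so 98 x 132 mm inside; fixed to the table. Origin at the centre of its underside on the table, x along the short side, y along the long side, z up; the rim is at z = 92 mm.
- bed: The bed as a whole: 3 x 4 chips, 33 mm apart, on a lower course, now uneven. When seated, their tops are level 26 to 46 mm below the rim; how deep differs each time and can only be felt. Seated, it bears a steady push of 15 to 25 N and sinks no further (it gives about 1 mm for 10 N and springs back); the fireclay may crack above 35 N. This point, in the bed under the box's middle, does not tell the depth.
- tamper: Wooden tamper standing on its foot: a flat rectangular foot 66 x 96 x 16 mm (x, y, z) with an upright square handle 26 x 26 mm in its middle (faces along x and y), 130 mm tall in all, 0.3 kg; a small 40 x 46 mm block, 10 mm high, joins the handle to the foot. Origin at the centre of the sole (underside), x along the foot's short side, y along its long side, z up the handle. Grip the handle 90 to 115 mm above the sole.
- tile: Blank bisque test tile, a plain pale slab 36 x 115 x 6 mm (x, y, z), 60 g, lying flat on the table. Origin at the centre of its underside, y along its length.
- sq_teal: Bystander: teal squeeze bottle with a pointed cap, 48 mm wide, 145 mm tall, standing behind the box. Origin at the centre of its underside.
- white_mug: Bystander: off-white mug with a handle, about 90 mm wide and 92 mm tall, standing behind the box. Origin at the centre of its underside.
- wood_rib: Bystander: small flat wooden rib (potter's scraper), 44 x 100 x 9 mm, lying in front of the box. Origin at the centre of its underside.
- chip0: One of the 12 firebrick chips of the top course, an irregular pale lump about 34 mm wide; origin: middle of its flat top face, z up. Hemmed in, it can only be driven straight down; it gives at about 0.5 N (all together: under 10 N), does not spring back, and stops when seated. Row 1 of 3 along the box's x, place 1 of 4 along the box's y.
- chip1: Another of the 12 chips, like chip0. Row 1 of 3 along the box's x, place 2 of 4 along the box's y.
- chip2: Another of the 12 chips, like chip0. Row 1 of 3 along the box's x, place 3 of 4 along the box's y.
- chip3: Another of the 12 chips, like chip0. Row 1 of 3 along the box's x, place 4 of 4 along the box's y.
- chip4: Another of the 12 chips, like chip0. Row 2 of 3 along the box's x, place 1 of 4 along the box's y.
- chip5: Another of the 12 chips, like chip0. Row 2 of 3 along the box's x, place 2 of 4 along the box's y (a middle chip, with which the others are compared).
- chip6: Another of the 12 chips, like chip0. Row 2 of 3 along the box's x, place 3 of 4 along the box's y.
- chip7: Another of the 12 chips, like chip0. Row 2 of 3 along the box's x, place 4 of 4 along the box's y.
- chip8: Another of the 12 chips, like chip0. Row 3 of 3 along the box's x, place 1 of 4 along the box's y.
- chip9: Another of the 12 chips, like chip0. Row 3 of 3 along the box's x, place 2 of 4 along the box's y.
- chip10: Another of the 12 chips, like chip0. Row 3 of 3 along the box's x, place 3 of 4 along the box's y.
- chip11: Another of the 12 chips, like chip0. Row 3 of 3 along the box's x, place 4 of 4 along the box's y.
Mind the look-alikes: they are no part of the job. What is shaped like the tamper but purple is not meant. Leave any pink look-alike of the tile alone.

How it is judged:
By the outcome, as a careful person would: the job done as asked, in the order asked, and still so for the second after the job is handed in, with the robot touching nothing.
It also fails if it takes over 72 s, if anything falls off the work surface, if the arm or the gripper's body presses on something with over 40 N, if the wrist force passes 120 N, or if a joint passes its speed limit or range.

## Working session

There is one attempt and no reset: what is moved stays moved. The work goes in short steps, Python scripts to look and compute and a shell command to move; the robot and the scene stay as the last step left them, time stands still between calls to the robot, and variables do not carry over. Pictures are saved under pics/ and viewed, at most 10 in all, crops included, and the job is handed in when it is done.

```bash
ls; mkdir -p pics
python3 - <<'E'
from station import arm,cams
import cv2,numpy as np
s=arm.get_state();print({k:np.round(v,3).tolist() for k,v in s.items()})
for n in ["scene","top"]:
    cv2.imwrite(f"pics/{n}0.png",cams.grab_frame(n))
    c=cams.camera_info(n);print(n,{k:np.round(v,3).tolist() for k,v in c.items() if k in("camera_matrix","R","t")})
print(cams.camera_info("wrist"),arm.grip_point_offset)
E
```

```text
pics
{'t': 0.0, 'q': [-1.011, 0.359, 0.011, -0.0, -1.224, -0.288], 'qd': [-0.0, -0.0, 0.001, -0.0, 0.002, -0.001], 'joint_efforts': [-0.001, -58.272, 29.307, 6.998, 0.007, -0.0], 'eef_pos': [0.181, -0.65, 0.226], 'ee_rot': [3.14, -0.0, -2.87], 'force': [-0.026, -0.275, -0.34], 'moment': [-0.042, 0.025, -0.013], 'gripper_force': 0.0, 'width': 0.088}
scene {'camera_matrix': [[469.016, 0.0, 290.399], [0.0, 469.016, 203.686], [0.0, 0.0, 1.0]], 'R': [[-0.619, -0.785, 0.009], [-0.514, 0.397, -0.76], [0.593, -0.475, -0.65]], 't': [0.204, 0.371, 0.834]}
top {'camera_matrix': [[400.113, 0.0, 282.395], [0.0, 400.113, 206.559], [0.0, 0.0, 1.0]], 'R': [[-0.049, -0.999, 0.002], [-0.977, 0.048, -0.207], [0.207, -0.012, -0.978]], 't': [-0.139, 0.528, 0.917]}
{'camera_matrix': array([[353.8688094 ,   0.        , 276.35041352],
       [  0.        , 353.8688094 , 205.00477015],
       [  0.        ,   0.        ,   1.        ]]), 'hand_eye': array([[-8.07162078e-04, -9.51662306e-01, -3.07145249e-01,
         8.28587105e-02],
       [ 9.99999670e-01, -7.40214402e-04, -3.34459568e-04,
         5.76261657e-04],
       [ 9.09392271e-05, -3.07145418e-01,  9.51662589e-01,
        -1.59231096e-01],
       [ 0.00000000e+00,  0.00000000e+00,  0.00000000e+00,
         1.00000000e+00]])} 0.0188
```

View pics/top0.png

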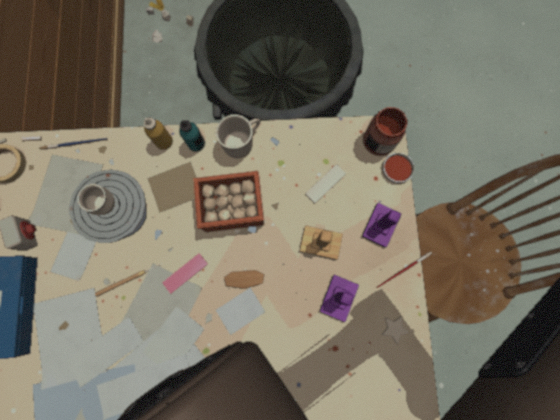

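View pics/scene0.png

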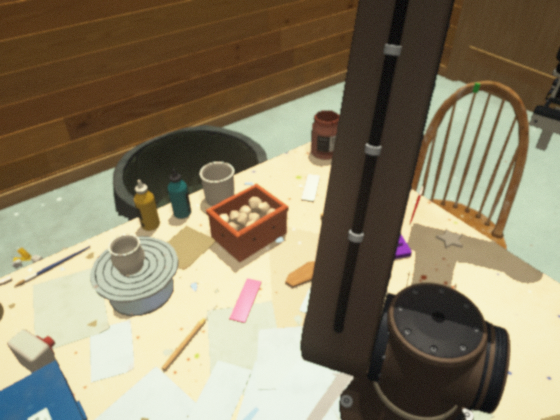

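The top view shows the saggar at (229,201), the wooden tamper at (321,242), the pale tile at (325,184) and the rib at (245,279). The two purple tampers are at (383,225) and (340,298), and the pink tile is at (186,273).

```bash
cat > h.py <<'E'
from station import arm,cams
import cv2,numpy as np
from scipy.spatial.transform import Rotation as Ro
def cam(n,st=None):
    c=cams.camera_info(n);K=np.array(c["camera_matrix"])
    if n!="wrist":
        R=np.array(c["R"]);return K,R.T,-R.T@np.array(c["t"])
    st=st or arm.get_state();H=np.array(c["hand_eye"]);Rt=Ro.from_euler("xyz",st["ee_rot"]).as_matrix()
    return K,Rt@H[:3,:3],Rt@H[:3,3]+np.array(st["eef_pos"])
def ray(C,uv,z):
    K,R,o=C;uv=np.atleast_2d(uv).astype(float)
    d=(R@np.linalg.inv(K)@np.c_[uv,np.ones(len(uv))].T).T
    return o+d*((z-o[2])/d[:,2])[:,None]
def proj(C,X):
    K,R,o=C;p=(K@R.T@(np.atleast_2d(X)-o).T).T;return p[:,:2]/p[:,2:]
def rect(C,mask,z):
    """biggest blob -> world min-area rect (centre, long size, short size, angle of long axis)"""
    cs,_=cv2.findContours(mask,cv2.RETR_EXTERNAL,cv2.CHAIN_APPROX_NONE);c=max(cs,key=cv2.contourArea)[:,0]
    P=ray(C,c,z)[:,:2];r=cv2.minAreaRect((P*1000).astype(np.float32));b=cv2.boxPoints(r)
    e=[b[1]-b[0],b[2]-b[1]];e=max(e,key=np.linalg.norm)
    return np.round(r[0],1),np.round(sorted(r[1]),1),round(np.degrees(np.arctan2(e[1],e[0]))%180,1)
def box(m,x0,y0,x1,y1):
    o=np.zeros_like(m);o[y0:y1,x0:x1]=m[y0:y1,x0:x1];return o
def st():
    s=arm.get_state();print({k:np.round(s[k],4).tolist() for k in("t","eef_pos","ee_rot","force","width")});return s
E
python3 - <<'E'
from h import *
im=cv2.imread("pics/top0.png");hsv=cv2.cvtColor(im,cv2.COLOR_BGR2HSV);C=cam("top")
print("cam",C[2])
for p in [(215,200),(200,192),(325,184),(306,240),(321,250),(300,215),(320,237),(345,180)]: print(p,hsv[p[1],p[0]])
h,s,v=cv2.split(hsv)
m=box(((s>130)&((h<12)|(h>172))).astype(np.uint8)*255,180,160,275,240)
print("saggar",rect(C,m,.092))
m2=box(((s<60)&(v>170)).astype(np.uint8)*255,295,155,355,212);print("tile",rect(C,m2,.006),m2.sum()/255)
m3=box(((s>110)&(h>8)&(h<25)).astype(np.uint8)*255,290,215,352,268);print("tamper",rect(C,m3,.016),m3.sum()/255)
print(ray(C,[(321,242),(325,184),(229,201)],.016))
z=cv2.resize(im[120:330,160:420],None,fx=3,fy=2.8,interpolation=cv2.INTER_CUBIC)
cv2.imwrite("pics/crop0.png",z[:600,:800])
E
```

```text
cam [ 0.31964455 -0.15287955  1.00629703]
(215, 200) [ 16  74 124]
(200, 192) [  5 117  72]
(325, 184) [ 32  22 177]
(306, 240) [ 21  96 173]
(321, 250) [ 18 109 117]
(300, 215) [ 25  49 173]
(320, 237) [ 17 110 104]
(345, 180) [ 25  48 175]
saggar (array([532.5, -36.8]), array([127.3, 151.7]), np.float32(94.2))
tile (array([ 589. , -278.1]), array([150.1, 155.8]), np.float32(87.2)) 3141.0
tamper (array([ 433.3, -260. ]), array([58.4, 74.9]), np.float32(77.6)) 323.0
[[ 0.43436664 -0.25632952  0.016     ]
 [ 0.58257412 -0.2768379   0.016     ]
 [ 0.54987452 -0.03038369  0.016     ]]
```

View pics/crop0.png

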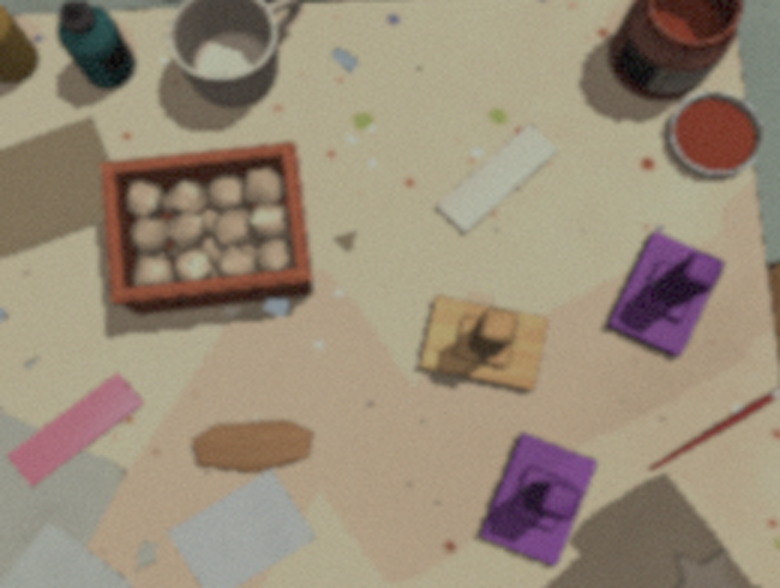

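The crop confirms the wooden tamper and gives its foot corners at about (436,296), (549,316), (532,391) and (418,372). The tile corners are (535,125), (557,152), (463,233) and (436,206).

Run:
```python
from h import *
C=cam("top")
def q(n,pts,z):
    p=np.array(pts,float);uv=np.c_[160+p[:,0]/3,120+p[:,1]/2.8];P=ray(C,uv,z)[:,:2]*1000
    c=P.mean(0);e=[np.linalg.norm(P[i]-P[i-1]) for i in range(len(P))];
    L=(P[1]-P[0])+(P[2]-P[3]);W=(P[3]-P[0])+(P[2]-P[1]);f=lambda d:round(np.degrees(np.arctan2(d[1],d[0])),1)
    print(n,c.round(1),np.round(e,1),"angles",f(L),f(W))
q("tamper",[(436,296),(549,316),(532,391),(418,372)],.016)
q("tile",[(557,152),(463,233),(436,206),(535,125)],.006)
q("saggar",[(101,163),(297,145),(311,278),(115,296)],.092)
print("bottle,mug base",ray(C,[(160+105/3,120+80/2.8),(160+225/3,120+80/2.8)],0))
c=np.array([.437,-.257]);s=arm.get_state();
print("tamper handle in top",proj(C,[[*c,.13],[*c,.026]]))
# pose candidates
for yaw in np.arange(-180,180,30): pass
print(s["ee_rot"],Ro.from_euler("xyz",s["ee_rot"]).as_matrix().round(3))
```

```text
tamper [ 432.7 -256.8] [69.6 95.5 68.4 94.9] angles -103.3 163.9
tile [ 585.6 -280.8] [ 32.  113.1  34.1 116.9] angles 129.5 35.7
saggar [538.4 -39.2] [115.  155.5 115.4 151.6] angles -87.0 -175.8
bottle,mug base [[ 0.70047578  0.05855132  0.        ]
 [ 0.69535404 -0.04733972  0.        ]]
tamper handle in top [[326.19300559 234.576282  ]
 [321.58914355 240.43212471]]
[ 3.14012060e+00 -1.39921069e-04 -2.86989107e+00] [[-0.963 -0.268 -0.001]
 [-0.268  0.963  0.001]
 [ 0.     0.001 -1.   ]]
```

```bash
cat >> h.py <<'E'
def togo(xyz,ang):
    """shift in tool axes now (units of .08 m) and turn about tool z (units of .5 rad) to TCP xyz, tool y at ang deg"""
    s=arm.get_state();R=Ro.from_euler("xyz",s["ee_rot"]).as_matrix()
    d=R.T@(np.array(xyz)-s["eef_pos"])/.08;a=np.degrees(np.arctan2(R[1,1],R[0,1]));w=(a-ang+180)%360-180
    print("t",round(s["t"],2),"pos",np.round(s["eef_pos"],4),"ang",a.round(2),"tilt",(R[:,2]).round(4),"shift",d.round(3),"turn",round(np.radians(w)/.5,3),"F",np.round(s["force"],1),"w",round(s["width"],4),"gf",round(s["gripper_force"],1))
E
r='[-0.87,0.78,0,0,0,0,0]'
python3 -m handwheel '[[[-0.87,0.78,0,0,0,0,0],[-0.87,0.78,0,0,0,0,0]]]'
python3 -m handwheel '[[[-0.87,0.78,0,0,0,0,0],[-0.87,0.78,0,0,0,0,0]]]' >/dev/null
python3 -m handwheel '[[[-0.87,0.78,0,0,0,0,0],[-0.87,0.78,0,0,0,0,0]]]' >/dev/null
python3 -m handwheel '[[[-0.87,0.78,0,0,0,0,0],[-0.87,0.78,0,0,0,0,0]]]' >/dev/null
python3 -m handwheel '[[[-0.87,0.78,0,0,0,0,0],[-0.87,0.78,0,0,0,0,0],[-0.87,0.78,0,0,0,0,0]]]'
python3 -m handwheel '[[[0,0,0,0,0,0.4,0],[0,0,0,0,0,0.8,0],[0,0,0,0,0,1,0],[0,0,0,0,0,1,0]]]'
python3 -c "
from h import *
togo([.433,-.257,.226],75.5)
s=arm.get_state();cv2.imwrite('pics/w1.png',cams.grab_frame('wrist'));print(s['eef_pos'],s['ee_rot'])"
```

```text
t: 0.35
eef_pos: [0.232, -0.5695, 0.2259]
ee_rot: [3.14, -0.0, -2.87]
force: [0.8, -0.2, 0.6]
width: 0.0877
gripper_force: 0.0
t: 1.48
eef_pos: [0.4335, -0.2546, 0.2264]
ee_rot: [3.141, -0.0, -2.867]
force: [0.4, -0.2, -1.0]
width: 0.0876
gripper_force: 0.0
t: 1.98
eef_pos: [0.4321, -0.2567, 0.2264]
ee_rot: [3.142, -0.001, 2.914]
force: [-0.1, -0.4, -0.1]
width: 0.0874
gripper_force: 0.0
t 1.98 pos [ 0.4321 -0.2567  0.2264] ang 76.93 tilt [-5.e-04  1.e-04 -1.e+00] shift [-0.012 -0.001  0.004] turn 0.05 F [-0.1 -0.4 -0.1] w 0.0874 gf 0.0
[ 0.43209073 -0.25674246  0.22635284] [ 3.14158472e+00 -5.39510437e-04  2.91351944e+00]
```

View pics/w1.png

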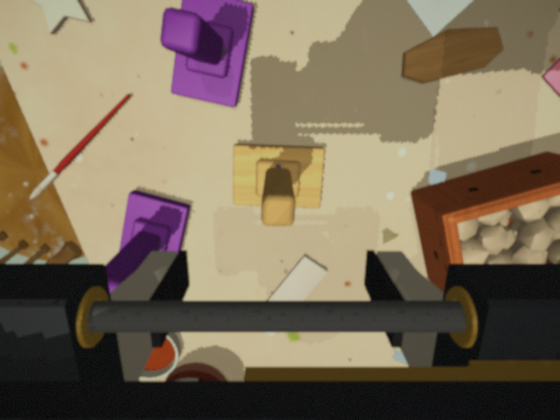

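The wrist view has the wooden tamper centred, with foot-top corners at about (234,145), (325,145), (323,207) and (234,206). The handle top is at about (278,212).

```bash
python3 -c "
from h import *
C=cam('wrist')
P=ray(C,[(234,145),(325,145),(323,207),(234,206)],.016)[:,:2]*1000
print(P.round(1),P.mean(0),np.degrees(np.arctan2(*(P[0]-P[1]+P[3]-P[2])[::-1])))
print(ray(C,[(278,212)],.13),proj(C,[[.433,-.257,.13]]))
im=cams.grab_frame('wrist');hsv=cv2.cvtColor(im,cv2.COLOR_BGR2HSV);h,s,v=cv2.split(hsv)
m=box(((h>12)&(h<25)&(s>105)).astype(np.uint8)*255,222,135,336,232);print(rect(C,m,.016),m.sum()/255)
x=cv2.boundingRect(m);print(x)
"
```

```text
[[ 393.6 -292.1]
 [ 414.9 -199.9]
 [ 481.2 -214.5]
 [ 458.1 -309.6]] [ 436.93955435 -254.02582735] -103.35381009617895
[[ 0.43737852 -0.25578975  0.13      ]] [[275.1611474  207.03312541]]
(array([ 446.8, -258.6]), array([89.5, 95.1]), np.float32(74.6)) 5673.0
(233, 143, 92, 83)
```

```bash
python3 -m handwheel '[[[-0.055,0.035,0.4,0,0,0,0],[-0.055,0.035,0.9,0,0,0,0],[-0.055,0.035,0.9,0,0,0,0]]]' >/dev/null
python3 -m handwheel '[[[0,0,0.4,0,0,0,0],[0,0,0.85,0,0,0,0],[0,0,0.85,0,0,0,0]]]' 
python3 -m handwheel '[[[0,0,0,0,0,0,255],[0,0,0,0,0,0,255],[0,0,0,0,0,0,255],[0,0,0,0,0,0,255],[0,0,0,0,0,0,255]]]' 50
python3 -m handwheel '[[[0,0,0,0,0,0,255],[0,0,0,0,0,0,255]]]' 50
python3 -c "
from h import *
togo([.5384,-.0392,.19],93.6)"
```

```text
t: 2.82
eef_pos: [0.4366, -0.2545, 0.0861]
ee_rot: [-3.141, -0.003, 2.914]
force: [0.8, -0.2, 0.5]
width: 0.0875
gripper_force: 0.0
t: 3.45
eef_pos: [0.4376, -0.2545, 0.0868]
ee_rot: [3.142, 0.0, 2.913]
force: [-0.4, 0.2, 0.2]
width: 0.0432
gripper_force: 0.0
t: 3.7
eef_pos: [0.4375, -0.2546, 0.0865]
ee_rot: [-3.141, -0.0, 2.913]
force: [1.0, -1.1, -3.3]
width: 0.0259
gripper_force: 49.9
t 3.7 pos [ 0.4375 -0.2546  0.0865] ang 76.93 tilt [-2.e-04 -1.e-04 -1.e+00] shift [-0.619  2.908 -1.294] turn -0.582 F [ 1.  -1.1 -3.3] w 0.0259 gf 49.9
```

```bash
python3 -m handwheel '[[[0,0,-0.3,0,0,0,255],[0,0,-0.8,0,0,0,255],[0,0,-0.8,0,0,0,255]]]' >/dev/null
python3 -m handwheel '[[[0,0,-0.4,0,0,-0.3,255],[0,0,-0.8,0,0,-0.582,255],[0,0,-0.8,0,0,-0.582,255]]]' >/dev/null
python3 -m handwheel '[[[-0.5,0.4,0,0,0,0,255],[-0.95,0.85,0,0,0,0,255],[-0.95,0.85,0,0,0,0,255]]]'
python3 -c "
from h import *
togo([.5384,-.0392,.2145],93.6)
cv2.imwrite('pics/w2.png',cams.grab_frame('wrist'))"
```

```text
t: 4.82
eef_pos: [0.51, -0.1795, 0.212]
ee_rot: [3.14, -0.003, -3.078]
force: [-1.2, 0.3, -3.1]
width: 0.026
gripper_force: 50.0
t 4.83 pos [ 0.51   -0.1795  0.212 ] ang 93.63 tilt [-2.9e-03  9.0e-04 -1.0e+00] shift [-0.465  1.728 -0.031] turn 0.001 F [-1.2  0.3 -3.1] w 0.026 gf 50.0
```

View pics/w2.png

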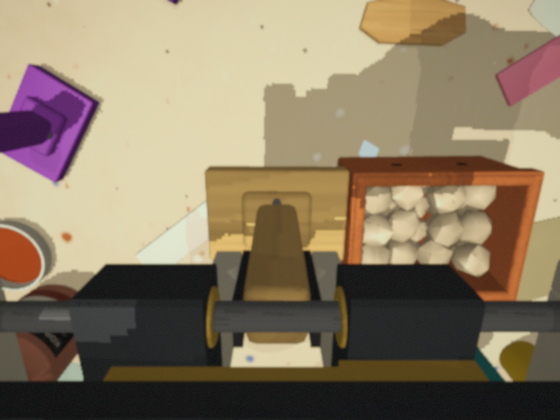

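```bash
python3 -c "
import cv2
im=cv2.imread('pics/w2.png')[145:315,330:555]
cv2.imwrite('pics/w2c.png',cv2.resize(im,None,fx=3.5,fy=3.5,interpolation=cv2.INTER_CUBIC))"
```

```text
(no output)
```

View pics/w2c.png

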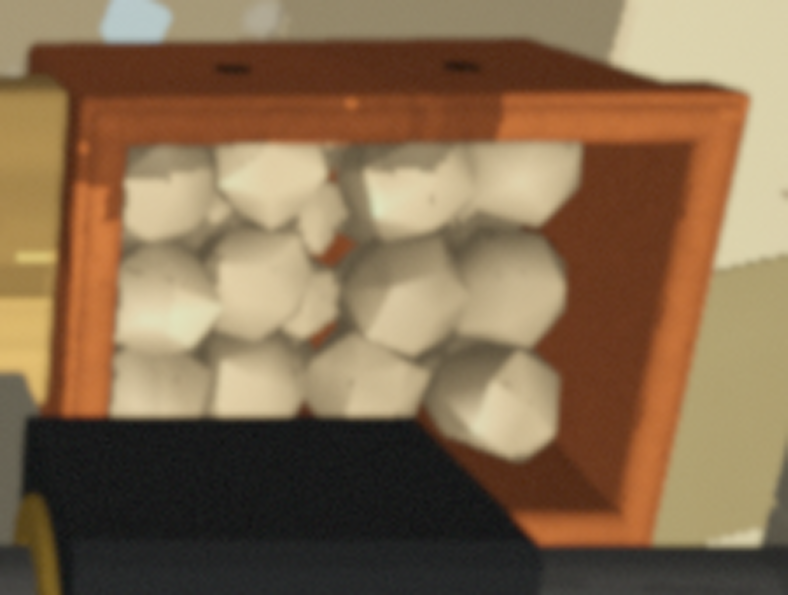

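Close up, the rim is clear: outer front corners at crop (78,97) and (748,95), inner corners at (127,142), (693,140) and (622,512). Next I cast these onto z = 0.092.

```bash
python3 -c "
from h import *
C=cam('wrist')
p=np.array([(78,97),(748,95),(127,142),(693,140),(622,512)],float)/3.5+[330,145]
P=ray(C,p,.092)[:,:2]*1000;print(P.round(1))
n=np.linalg.norm
print('outer long',n(P[0]-P[1]),'inner long',n(P[2]-P[3]),'inner short',n(P[3]-P[4]),'centre',(P[2]+P[4])/2)
f=lambda d:np.degrees(np.arctan2(d[1],d[0]))
print('ang',f(P[1]-P[0]),f(P[3]-P[2]),f(P[4]-P[3])+90)
a=np.radians(93.6);u=np.array([np.cos(a),np.sin(a)]);v=np.array([np.sin(a),-np.cos(a)])
print('centre from outer front',(P[0]+P[1])/2+59*v)
# sole corners of held tamper seen: foot long edge front
print(ray(C,[(206,169),(349,169)],.1255+.016))
"
```

```text
[[ 484.4 -119.9]
 [ 474.4   34.1]
 [ 494.3 -107.1]
 [ 485.7   24.4]
 [ 583.9   33.6]]
outer long 154.33981220403052 inner long 131.85585063999198 inner short 98.66437598620331 centre [539.14277044 -36.75564411]
ang 93.72500896084024 93.75680261497142 95.33185805290556
centre from outer front [538.29384684 -39.16995078]
[[ 0.47767975 -0.2282728   0.1415    ]
 [ 0.47182427 -0.13392383  0.1415    ]]
```

```bash
python3 -m handwheel '[[[-0.23,0.5,0,0,0,0,255],[-0.234,0.87,0,0,0,0,255],[-0.234,0.87,0,0,0,0,255]]]' >/dev/null
python3 -m handwheel '[[[-0.23,0.5,0,0,0,0,255],[-0.234,0.87,0,0,0,0,255],[-0.234,0.87,0,0,0,0,255],[-0.234,0.87,0,0,0,0,255]]]' |sed -n 2,4p
python3 -c "
from h import *
togo([.5386,-.038,.162],93.8)
cv2.imwrite('pics/top1.png',cams.grab_frame('top'))"
python3 -m handwheel '[[[0,0,0.2,0,0,0,255],[0,0,0.38,0,0,0,255],[0,0,0.38,0,0,0,255]]]' |sed -n 2,4p
python3 -m handwheel '[[[0,0,0.05,0,0,0,255],[0,0,0.1,0,0,0,255],[0,0,0.15,0,0,0,255],[0,0,0.15,0,0,0,255]]]' |sed -n 2,4p
python3 -c "
from h import *
togo([.5386,-.038,.162],93.8)"
```

```text
eef_pos: [0.5371, -0.0415, 0.2139]
ee_rot: [-3.141, -0.001, -3.08]
force: [0.7, -1.0, -2.3]
t 5.75 pos [ 0.5371 -0.0415  0.2139] ang 93.55 tilt [-1.3e-03 -3.0e-04 -1.0e+00] shift [-0.022  0.042  0.649] turn -0.009 F [ 0.7 -1.  -2.3] w 0.0259 gf 50.0
eef_pos: [0.5365, -0.0411, 0.1821]
ee_rot: [-3.141, -0.004, -3.08]
force: [-1.0, -0.7, -3.3]
eef_pos: [0.5376, -0.0406, 0.1719]
ee_rot: [-3.142, -0.001, -3.079]
force: [-0.0, -0.2, -2.2]
t 6.67 pos [ 0.5376 -0.0406  0.1719] ang 93.6 tilt [-5.e-04 -1.e-04 -1.e+00] shift [-0.015  0.031  0.124] turn -0.007 F [-0.  -0.2 -2.2] w 0.0259 gf 50.0
```

View pics/top1.png

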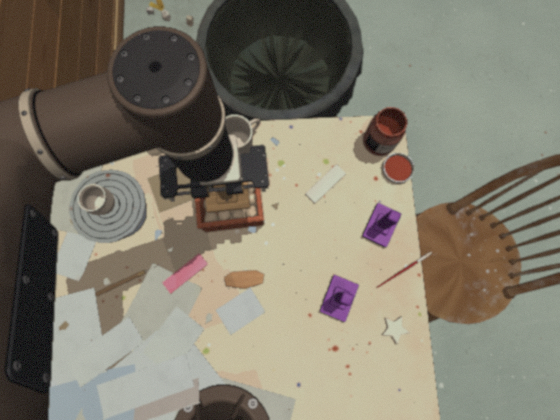

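The foot is over the box, and nothing else was touched. I keep descending while watching the force.

```bash
python3 -m handwheel '[[[-0.015,0.03,0.025,0,0,0,255],[-0.015,0.03,0.05,0,0,0,255],[-0.015,0.03,0.05,0,0,0,255]]]' |sed -n 2,4p
python3 -m handwheel '[[[0,0,0.025,0,0,0,255],[0,0,0.05,0,0,0,255],[0,0,0.05,0,0,0,255]]]' |sed -n 2,4p
python3 -m handwheel '[[[0,0,0.025,0,0,0,255],[0,0,0.05,0,0,0,255],[0,0,0.05,0,0,0,255]]]' |sed -n 2,4p
python3 -m handwheel '[[[0,0,0.025,0,0,0,255],[0,0,0.045,0,0,0,255],[0,0,0.045,0,0,0,255]]]' |sed -n 2,4p
```

```text
eef_pos: [0.5387, -0.0381, 0.168]
ee_rot: [-3.142, -0.0, -3.079]
force: [0.3, -1.1, -2.7]
eef_pos: [0.5387, -0.0382, 0.1639]
ee_rot: [-3.142, -0.0, -3.079]
force: [0.1, -0.5, -3.3]
eef_pos: [0.5387, -0.0381, 0.16]
ee_rot: [-3.142, -0.0, -3.079]
force: [-0.2, 0.4, -2.5]
eef_pos: [0.5389, -0.0381, 0.1565]
ee_rot: [-3.142, -0.0, -3.079]
force: [-0.7, 0.2, -2.6]
```

```bash
python3 -m handwheel '[[[0,0,0.0125,0,0,0,255],[0,0,0.025,0,0,0,255],[0,0,0.025,0,0,0,255]]]' |sed -n 2,4p
python3 -m handwheel '[[[0,0,0.0125,0,0,0,255],[0,0,0.025,0,0,0,255],[0,0,0.025,0,0,0,255]]]' |sed -n 2,4p
```

```text
eef_pos: [0.5388, -0.0381, 0.1545]
ee_rot: [-3.142, 0.0, -3.079]
force: [0.1, -0.1, -1.8]
eef_pos: [0.5388, -0.0381, 0.1525]
ee_rot: [3.142, -0.0, -3.079]
force: [0.4, -0.8, -1.4]
```

```bash
python3 -m handwheel '[[[0,0,0.0125,0,0,0,255],[0,0,0.02,0,0,0,255],[0,0,0.02,0,0,0,255]]]' |sed -n 2,4p
```

```text
eef_pos: [0.5388, -0.0381, 0.1509]
ee_rot: [3.142, -0.0, -3.079]
force: [0.0, -0.6, -1.5]
```

```bash
python3 -m handwheel '[[[0,0,0.0125,0,0,0,255],[0,0,0.025,0,0,0,255],[0,0,0.025,0,0,0,255]]]' |sed -n 2,4p
```

```text
eef_pos: [0.5388, -0.0381, 0.1488]
ee_rot: [-3.142, -0.0, -3.079]
force: [0.3, -1.0, -1.8]
```

```bash
python3 -m handwheel '[[[0,0,0.0125,0,0,0,255],[0,0,0.02,0,0,0,255],[0,0,0.02,0,0,0,255]]]' |sed -n 2,4p
```

```text
eef_pos: [0.5389, -0.0381, 0.1473]
ee_rot: [3.142, 0.0, -3.079]
force: [-0.3, -0.4, -1.7]
```

```bash
cat > g.py <<'E'
import sys,re
t=sys.stdin.read();p=re.search(r"eef_pos: (.*)",t)[1];f=re.search(r"force: (.*)",t)[1];print(p,f)
sys.exit(float(f.strip("[] ").split(",")[2])>float(sys.argv[1]))
E
python3 -m handwheel '[[[0,0,0.0125,0,0,0,255],[0,0,0.02,0,0,0,255],[0,0,0.02,0,0,0,255]]]' |python3 g.py 7 &&
python3 -m handwheel '[[[0,0,0.0125,0,0,0,255],[0,0,0.02,0,0,0,255],[0,0,0.02,0,0,0,255]]]' |python3 g.py 7 &&
python3 -m handwheel '[[[0,0,0.0125,0,0,0,255],[0,0,0.02,0,0,0,255],[0,0,0.02,0,0,0,255]]]' |python3 g.py 7 &&
python3 -m handwheel '[[[0,0,0.0125,0,0,0,255],[0,0,0.02,0,0,0,255],[0,0,0.02,0,0,0,255]]]' |python3 g.py 7 &&
python3 -m handwheel '[[[0,0,0.0125,0,0,0,255],[0,0,0.02,0,0,0,255],[0,0,0.02,0,0,0,255]]]' |python3 g.py 7 &&
python3 -m handwheel '[[[0,0,0.0125,0,0,0,255],[0,0,0.02,0,0,0,255],[0,0,0.02,0,0,0,255]]]' |python3 g.py 7 &&
python3 -m handwheel '[[[0,0,0.0125,0,0,0,255],[0,0,0.02,0,0,0,255],[0,0,0.02,0,0,0,255]]]' |python3 g.py 7
```

```text
[0.5389, -0.0381, 0.1458] [0.2, 0.3, -1.5]
[0.5389, -0.0381, 0.1441] [-0.4, -0.0, -1.6]
[0.5388, -0.0381, 0.1425] [-0.5, 0.3, 0.1]
[0.5389, -0.0381, 0.1409] [0.0, -0.1, -0.4]
[0.5389, -0.0381, 0.1402] [-2.7, 0.8, 7.0]
[0.5391, -0.0382, 0.1395] [-5.7, 1.8, 14.9]
```

```bash
python3 -m handwheel '[[[0,0,0.003,0,0,0,255],[0,0,0.003,0,0,0,255],[0,0,0.003,0,0,0,255],[0,0,0.003,0,0,0,255]]]' |python3 g.py 7 
python3 -c "
from h import *
togo([.5389,-.0381,.1395],93.6);print(np.round(arm.get_state()['moment'],2))"
```

```text
[0.5391, -0.0382, 0.1395] [-6.0, 1.9, 16.4]
t 12.8 pos [ 0.5391 -0.0382  0.1395] ang 93.63 tilt [ 1.3e-03 -2.0e-04 -1.0e+00] shift [ 0.002  0.001 -0.   ] turn 0.001 F [-6.   1.9 16.4] w 0.026 gf 50.0
[ 0.83  2.67 -0.03]
```

```bash
python3 -m handwheel '[[[0,0,-0.1,0,0,0,255],[-0.14,0.16,-0.1,0,0,0,255],[-0.14,0.16,-0.1,0,0,0,255],[-0.14,0.16,-0.06,0,0,0,255],[-0.14,0.16,-0.05,0,0,0,255]]]' |python3 g.py 7 &&
python3 -m handwheel '[[[0,0,0.015,0,0,0,255],[0,0,0.015,0,0,0,255]]]' |python3 g.py 7 &&
python3 -m handwheel '[[[0,0,0.015,0,0,0,255],[0,0,0.015,0,0,0,255]]]' |python3 g.py 7 &&
python3 -m handwheel '[[[0,0,0.01,0,0,0,255],[0,0,0.01,0,0,0,255]]]' |python3 g.py 7 &&
python3 -m handwheel '[[[0,0,0.01,0,0,0,255],[0,0,0.01,0,0,0,255]]]' |python3 g.py 7
```

```text
[0.5489, -0.0246, 0.1409] [-1.0, 0.4, -1.2]
[0.5489, -0.0247, 0.1406] [-1.8, 1.0, 2.1]
[0.5491, -0.0247, 0.14] [-5.4, 1.4, 8.5]
```

```bash
python3 -m handwheel '[[[0,0,0.01,0,0,0,255],[0,0,0.016,0,0,0,255],[0,0,0.016,0,0,0,255],[0,0,0.016,0,0,0,255]]]' |python3 g.py 25 &&
python3 -m handwheel '[[[0,0,-0.1,0,0,0,255],[0,-0.32,-0.1,0,0,0,255],[0,-0.32,-0.1,0,0,0,255],[0,-0.32,-0.06,0,0,0,255],[0,-0.32,-0.05,0,0,0,255]]]' |python3 g.py 7 &&
python3 -m handwheel '[[[0,0,0.015,0,0,0,255],[0,0,0.015,0,0,0,255]]]' |python3 g.py 7 &&
python3 -m handwheel '[[[0,0,0.015,0,0,0,255],[0,0,0.015,0,0,0,255]]]' |python3 g.py 7 &&
python3 -m handwheel '[[[0,0,0.01,0,0,0,255],[0,0,0.01,0,0,0,255]]]' |python3 g.py 7 &&
python3 -m handwheel '[[[0,0,0.01,0,0,0,255],[0,0,0.01,0,0,0,255]]]' |python3 g.py 7
```

```text
[0.5491, -0.0247, 0.1395] [-7.6, 3.3, 15.3]
[0.5506, -0.0499, 0.1413] [-0.0, 0.1, -2.3]
[0.5508, -0.0499, 0.1408] [-1.3, -0.2, -0.5]
[0.5508, -0.05, 0.1402] [-4.4, 2.3, 7.2]
```

```bash
python3 -m handwheel '[[[0,0,0.01,0,0,0,255],[0,0,0.02,0,0,0,255],[0,0,0.02,0,0,0,255],[0,0,0.02,0,0,0,255]]]' |python3 g.py 25 &&
python3 -m handwheel '[[[0,0,-0.1,0,0,0,255],[0.28,0,-0.1,0,0,0,255],[0.28,0,-0.1,0,0,0,255],[0.28,0,-0.06,0,0,0,255],[0.28,0,-0.05,0,0,0,255]]]' |python3 g.py 7 &&
python3 -m handwheel '[[[0,0,0.015,0,0,0,255],[0,0,0.015,0,0,0,255]]]' |python3 g.py 7 &&
python3 -m handwheel '[[[0,0,0.015,0,0,0,255],[0,0,0.015,0,0,0,255]]]' |python3 g.py 7 &&
python3 -m handwheel '[[[0,0,0.01,0,0,0,255],[0,0,0.01,0,0,0,255]]]' |python3 g.py 7 &&
python3 -m handwheel '[[[0,0,0.01,0,0,0,255],[0,0,0.01,0,0,0,255]]]' |python3 g.py 7
```

```text
[0.5509, -0.05, 0.1396] [-7.1, 3.2, 14.5]
[0.5286, -0.0516, 0.1412] [0.5, 0.8, -3.3]
[0.5286, -0.0516, 0.1407] [-1.4, 0.1, 0.7]
[0.5286, -0.0517, 0.1402] [-3.7, 1.1, 6.6]
[0.5287, -0.0517, 0.1399] [-4.7, 1.0, 10.2]
```

```bash
python3 -m handwheel '[[[0,0,0.012,0,0,0,255],[0,0,0.012,0,0,0,255],[0,0,0.012,0,0,0,255]]]' |python3 g.py 25 &&
python3 -m handwheel '[[[0,0,-0.1,0,0,0,255],[0,0.32,-0.1,0,0,0,255],[0,0.32,-0.1,0,0,0,255],[0,0.32,-0.06,0,0,0,255],[0,0.32,-0.05,0,0,0,255]]]' |python3 g.py 7 &&
python3 -m handwheel '[[[0,0,0.015,0,0,0,255],[0,0,0.015,0,0,0,255]]]' |python3 g.py 7 &&
python3 -m handwheel '[[[0,0,0.015,0,0,0,255],[0,0,0.015,0,0,0,255]]]' |python3 g.py 7 &&
python3 -m handwheel '[[[0,0,0.01,0,0,0,255],[0,0,0.01,0,0,0,255]]]' |python3 g.py 7 &&
python3 -m handwheel '[[[0,0,0.01,0,0,0,255],[0,0,0.01,0,0,0,255]]]' |python3 g.py 7
```

```text
[0.5287, -0.0517, 0.1395] [-6.1, 1.9, 15.6]
[0.5266, -0.0265, 0.1411] [-1.0, -0.7, -2.7]
[0.5267, -0.0265, 0.1407] [-1.9, 0.1, 1.0]
[0.5268, -0.0264, 0.1401] [-4.1, 0.3, 9.3]
```

```bash
python3 -m handwheel '[[[0,0,0.014,0,0,0,255],[0,0,0.014,0,0,0,255],[0,0,0.014,0,0,0,255]]]' |python3 g.py 25 &&
python3 -m handwheel '[[[0,0,-0.2,0,0,0,255],[0,0,-0.6,0,0,0,255],[0,0,-0.98,0,0,0,255],[0,0,-0.98,0,0,0,255]]]' |python3 g.py 7 
python3 -m handwheel '[[[0.325,-0.725,0,0,0,0,255],[0.325,-0.725,0,0,0,0,255]]]' |python3 g.py 7 
python3 -m handwheel '[[[0.325,-0.725,0,0,0,0,255],[0.325,-0.725,0,0,0,0,255]]]' |python3 g.py 7 
python3 -m handwheel '[[[0.325,-0.725,0,0,0,0,255],[0.325,-0.725,0,0,0,0,255],[0.325,-0.725,0,0,0,0,255]]]' |python3 g.py 7 
python3 -c "
from h import *
togo([.46,-.205,.0865],93.6);cv2.imwrite('pics/w3.png',cams.grab_frame('wrist'))"
```

```text
[0.5268, -0.0265, 0.1397] [-6.4, -1.0, 13.8]
[0.5287, -0.0257, 0.2195] [0.8, -0.9, -3.5]
[0.5026, -0.0877, 0.2158] [0.3, -0.1, -3.1]
[0.4806, -0.1472, 0.2158] [0.6, 0.9, -2.8]
[0.46, -0.2044, 0.2161] [-0.7, 0.1, -3.3]
t 20.68 pos [ 0.46   -0.2044  0.2161] ang 93.53 tilt [-3.e-04  4.e-04 -1.e+00] shift [-0.    -0.008  1.62 ] turn -0.002 F [-0.7  0.1 -3.3] w 0.0257 gf 50.0
```

View pics/w3.png

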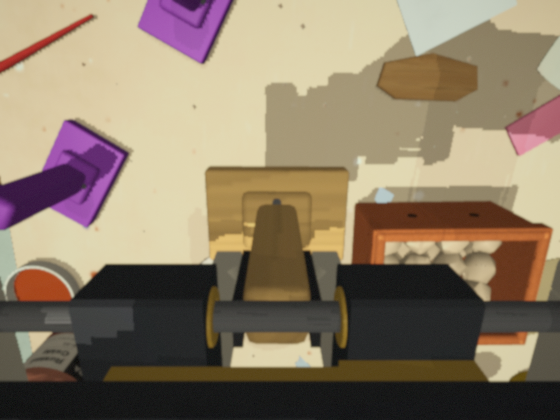

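The tamper is unmoved in the grip, and the landing spot beside the box is clear. I set it down there.

```bash
python3 -m handwheel '[[[0,0,0.4,0,0,0,255],[0,0,0.8,0,0,0,255],[0,0,0.8,0,0,0,255]]]' |python3 g.py 7 &&
python3 -m handwheel '[[[0,0,0.4,0,0,0,255],[0,0,0.7,0,0,0,255],[0,0,0.78,0,0,0,255],[0,0,0.78,0,0,0,255]]]' |python3 g.py 3 &&
python3 -m handwheel '[[[0,0,0.02,0,0,0,255],[0,0,0.02,0,0,0,255]]]' |python3 g.py 1 &&
python3 -m handwheel '[[[0,0,0.01,0,0,0,255],[0,0,0.01,0,0,0,255]]]' |python3 g.py 1 &&
python3 -m handwheel '[[[0,0,0.01,0,0,0,255],[0,0,0.01,0,0,0,255]]]' |python3 g.py 1 &&
python3 -m handwheel '[[[0,0,0.01,0,0,0,255],[0,0,0.01,0,0,0,255]]]' |python3 g.py 1
```

```text
[0.4587, -0.2033, 0.1505] [0.5, 0.4, -2.1]
[0.4608, -0.2044, 0.0911] [-0.5, 0.1, -2.5]
[0.4604, -0.2046, 0.0893] [-1.1, -0.7, -4.2]
[0.4599, -0.2047, 0.0879] [-0.3, 0.9, -3.5]
[0.4598, -0.2046, 0.0869] [0.3, -0.3, -3.1]
[0.46, -0.2046, 0.0862] [-0.4, 0.8, -1.5]
```

```bash
python3 -m handwheel '[[[0,0,0,0,0,0,200],[0,0,0,0,0,0,140],[0,0,0,0,0,0,90],[0,0,0,0,0,0,90]]]' |python3 g.py 7 
python3 -m handwheel '[[[0,0,-0.2,0,0,0,90],[0,0,-0.7,0,0,0,90],[0,0,-0.95,0,0,0,90],[0,0,-0.95,0,0,0,90]]]' |python3 g.py 7 
python3 -c "
from h import *
togo([.545,-.265,.19],38)"
```

```text
[0.4601, -0.2046, 0.0863] [0.2, 0.3, -0.2]
[0.461, -0.2047, 0.1639] [-0.4, 0.3, -0.2]
t 23.6 pos [ 0.461  -0.2047  0.1639] ang 93.61 tilt [ 3.6e-03 -4.0e-04 -1.0e+00] shift [-1.001 -0.818 -0.322] turn 1.941 F [-0.4  0.3 -0.2] w 0.0569 gf 0.0
```

```bash
python3 -m handwheel '[[[-0.5,-0.4,-0.3,0,0,0,90],[-1,-0.8,-0.3,0,0,0,90],[-1,-0.8,-0.3,0,0,0,90]]]' |python3 g.py 7 
python3 -m handwheel '[[[-0.4,-0.1,0,0,0,0.35,90],[-0.48,-0.15,0,0,0,0.7,90],[-0.48,-0.15,0,0,0,0.97,90],[-0.48,-0.15,0,0,0,0.97,90]]]' |python3 g.py 7 
python3 -m handwheel '[[[0,0,0,0,0,0.35,90],[0,0,0,0,0,0.7,90],[0,0,0,0,0,0.97,90],[0,0,0,0,0,0.97,90]]]' |python3 g.py 7 
python3 -c "
from h import *
togo([.5856,-.2808,.19],38)
C=cam('wrist');im=cams.grab_frame('wrist');cv2.imwrite('pics/w4.png',im)
h,s,v=cv2.split(cv2.cvtColor(im,cv2.COLOR_BGR2HSV))
print(proj(C,[[.5856,-.2808,.006]]))
p=proj(C,[[.5856,-.2808,.006]])[0].astype(int);print(h[p[1],p[0]],s[p[1],p[0]],v[p[1],p[0]])
"
```

```text
[0.5454, -0.2649, 0.1839] [-0.9, 1.7, -1.1]
[0.5821, -0.2726, 0.1851] [0.4, -0.3, -0.4]
[0.5824, -0.2727, 0.1859] [0.1, -0.2, 0.3]
t 24.98 pos [ 0.5824 -0.2727  0.1859] ang 38.24 tilt [-5.e-04  2.e-04 -1.e+00] shift [-0.104 -0.031 -0.052] turn 0.008 F [ 0.1 -0.2  0.3] w 0.0569 gf 0.0
[[272.9465138  188.61441397]]
23 38 201
```

View pics/w4.png

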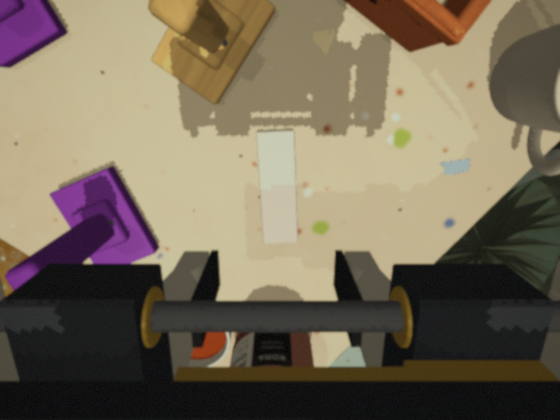

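The tile shows clearly at corners (258,131), (293,130), (297,242) and (264,244), and the tamper stands upright at top left.

```bash
python3 -c "
from h import *
C=cam('wrist')
P=ray(C,[(258,131),(293,130),(297,242),(264,244)],.006)[:,:2];c=P.mean(0)
n=np.linalg.norm;print(P.round(4),c,n(P[0]-P[1]),n(P[1]-P[2]),n(P[2]-P[3]),n(P[3]-P[0]))
d=P[0]-P[3]+P[1]-P[2];a=np.degrees(np.arctan2(d[1],d[0]));print('long ang',a)
togo([*c,.003],a-90)"
```

```text
[[ 0.5399 -0.2453]
 [ 0.5653 -0.2242]
 [ 0.6409 -0.3107]
 [ 0.6153 -0.3338]] [ 0.59035938 -0.27848613] 0.033021297157740014 0.11492137116361453 0.034484846736839374 0.1161912696200081
long ang 130.8099151869687
t 25.02 pos [ 0.5824 -0.2728  0.1859] ang 38.32 tilt [-4.e-04  2.e-04 -1.e+00] shift [-0.118  0.034  2.287] turn -0.087 F [ 0.6 -0.2  0.3] w 0.057 gf 0.0
```

```bash
python3 -m handwheel '[[[-0.118,0.034,0.4,0,0,-0.087,90],[-0.118,0.034,0.95,0,0,-0.087,90],[-0.118,0.034,0.95,0,0,-0.087,90]]]' |python3 g.py 4 &&
python3 -m handwheel '[[[0,0,0.4,0,0,0,90],[0,0,0.95,0,0,0,90],[0,0,0.95,0,0,0,90]]]' |python3 g.py 4 &&
python3 -m handwheel '[[[0,0,0.15,0,0,0,90],[0,0,0.3,0,0,0,90],[0,0,0.36,0,0,0,90],[0,0,0.36,0,0,0,90]]]' |python3 g.py 4
python3 -c "
from h import *
togo([.59036,-.2785,.002],40.8)"
```

```text
[0.5881, -0.2781, 0.1067] [-1.1, -0.3, -0.3]
[0.5892, -0.2785, 0.0329] [-0.6, -0.1, 0.9]
[0.5907, -0.2788, 0.0053] [-0.2, -0.1, 0.2]
t 26.27 pos [ 0.5907 -0.2788  0.0053] ang 40.52 tilt [-4.e-04  0.e+00 -1.e+00] shift [ 0.006 -0.001  0.041] turn -0.01 F [-0.2 -0.1  0.2] w 0.0564 gf 0.0
```

```bash
python3 -m handwheel '[[[0,0,0.02,0,0,0,90],[0,0,0.04,0,0,0,90],[0,0,0.04,0,0,0,90]]]' |python3 g.py 4 &&
python3 -m handwheel '[[[0,0,0,0,0,0,170],[0,0,0,0,0,0,255],[0,0,0,0,0,0,255],[0,0,0,0,0,0,255]]]' 15 &&
python3 -m handwheel '[[[0,0,-0.1,0,0,0,255],[0,0,-0.5,0,0,0,255],[0,0,-0.95,0,0,0,255],[0,0,-0.95,0,0,0,255]]]' &&
python3 -m handwheel '[[[0,0,-0.4,0,0,0,255],[0,0,-0.95,0,0,0,255],[0,0,-0.95,0,0,0,255]]]' |python3 g.py 4
python3 -c "
from h import *
togo([.5386,-.038,.155],3.7)
C=cam('wrist');cv2.imwrite('pics/w5.png',cams.grab_frame('wrist'))"
```

```text
[0.5908, -0.2788, 0.0022] [0.3, -0.3, 0.1]
t: 27.15
eef_pos: [0.5908, -0.2788, 0.0022]
ee_rot: [-3.142, -0.0, 2.278]
force: [-0.7, 0.9, 0.5]
width: 0.0352
gripper_force: 15.0
t: 27.65
eef_pos: [0.5931, -0.2793, 0.0822]
ee_rot: [3.138, 0.005, 2.278]
force: [-0.0, 0.5, -0.7]
width: 0.0354
gripper_force: 15.0
[0.5929, -0.2794, 0.1581] [0.5, -0.0, -0.9]
t 28.02 pos [ 0.5929 -0.2794  0.1581] ang 40.54 tilt [ 0.0063 -0.0018 -1.    ] shift [2.734 1.446 0.029] turn 1.286 F [ 0.5 -0.  -0.9] w 0.0359 gf 15.0
```

View pics/w5.png

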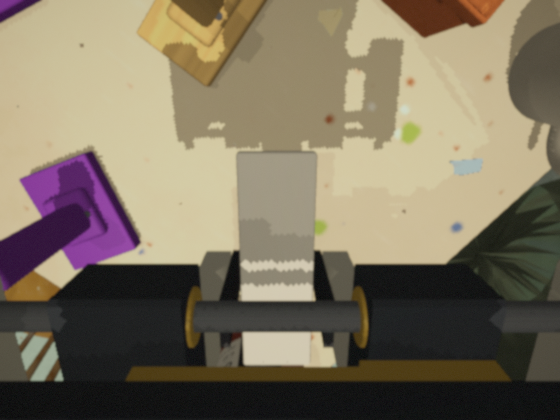

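The tile is held square across the fingers, with its near edge at (237..316,152). I measure its centring along the length and carry it over the box.

```bash
python3 -c "
from h import *
s=arm.get_state();C=cam('wrist',s);R=Ro.from_euler('xyz',s['ee_rot']).as_matrix()
print((ray(C,[(237,152),(316,152)],s['eef_pos'][2]-.002)-s['eef_pos'])@R)"
python3 -m handwheel '[[[0.5,0.25,0,0,0,0,255],[0.91,0.48,0,0,0,0,255],[0.91,0.48,0,0,0,0,255]]]' |python3 g.py 4
python3 -m handwheel '[[[0.5,0.25,0,0,0,0,255],[0.91,0.48,0,0,0,0,255],[0.91,0.48,0,0,0,0,255]]]' |python3 g.py 4
python3 -m handwheel '[[[0.5,0.25,0,0,0,0,255],[0.91,0.48,0,0,0,0,255],[0.91,0.48,0,0,0,0,255]]]' |python3 g.py 4
python3 -m handwheel '[[[0,0,0,0,0,0.3,255],[0,0,0,0,0,0.643,255],[0,0,0,0,0,0.643,255]]]' |python3 g.py 4
python3 -m handwheel '[[[0,0,0,0,0,0.3,255],[0,0,0,0,0,0.643,255],[0,0,0,0,0,0.643,255],[0,0,0,0,0,0.643,255]]]' |python3 g.py 4
python3 -c "
from h import *
togo([.5386,-.038,.155],3.7)
cv2.imwrite('pics/w6.png',cams.grab_frame('wrist'))"
```

```text
[[ 0.05722197 -0.01708665  0.00183072]
 [ 0.05717444  0.01895971  0.00190965]]
[0.5716, -0.1964, 0.1531] [0.8, 0.1, -0.5]
[0.5539, -0.1168, 0.1534] [0.6, -0.6, 0.5]
[0.5363, -0.037, 0.1536] [-0.1, -0.4, -1.0]
[0.5376, -0.0423, 0.1536] [0.3, -0.8, -1.2]
[0.5405, -0.0941, 0.1442] [0.1, 0.4, -0.0]
t 30.07 pos [ 0.5405 -0.0941  0.1442] ang 8.45 tilt [-0.0034  0.1083 -0.9941] shift [ 0.707  0.082 -0.059] turn 0.166 F [ 0.1  0.4 -0. ] w 0.0358 gf 15.0
```

View pics/w6.png

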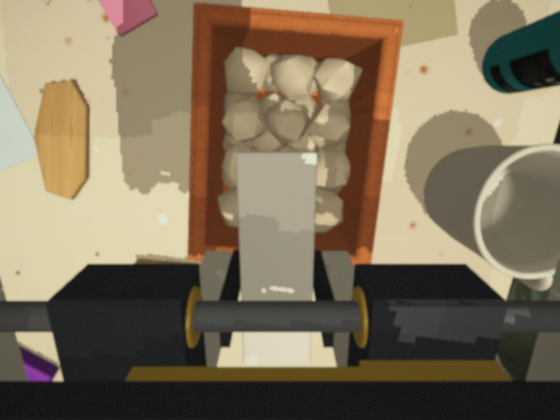

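```bash
python3 -m handwheel '[[[0,0,0,0,0,0,255],[0,0,0,0,0,0,255]]]' |python3 g.py 4; python3 -c "
from h import *
togo([.5386,-.038,.155],3.7);print(np.round(arm.get_state()['q'],3))"
```

```text
[0.5408, -0.0924, 0.1447] [-0.4, 0.3, -1.2]
t 30.38 pos [ 0.5408 -0.0924  0.1447] ang 8.6 tilt [-0.0027  0.1088 -0.9941] shift [ 0.686  0.076 -0.053] turn 0.171 F [-0.4  0.3 -1.2] w 0.0356 gf 15.0
[ 0.106  0.238 -0.311 -0.128 -1.016 -3.03 ]
```

Joint 6 is against its -3.03 limit, so the pose is distorted. I'll turn back and bring the tile in with the half-turn grasp instead.

```bash
python3 -m handwheel '[[[0,0,-0.1,0,0,-0.3,255],[0,0,-0.1,0,0,-0.65,255],[0,0,-0.1,0,0,-1,255],[0,0,-0.1,0,0,-1,255],[0,0,-0.1,0,0,-1,255]]]' |python3 g.py 4; python3 -c "
from h import *
togo([.5386,-.038,.16],183.8);print(np.round(arm.get_state()['q'],3))"
```

```text
[0.5408, -0.0937, 0.1526] [-0.1, -0.7, -0.2]
t 31.0 pos [ 0.5408 -0.0937  0.1526] ang 36.85 tilt [-0.0027  0.1089 -0.994 ] shift [ 0.577  0.401 -0.016] turn -5.129 F [-0.1 -0.7 -0.2] w 0.0357 gf 15.0
[ 0.104  0.231 -0.301 -0.127 -1.034 -2.535]
```

```bash
cat >> h.py <<'E'
def full(xyz,ang):
    s=arm.get_state();R=Ro.from_euler("xyz",s["ee_rot"]).as_matrix();a=np.radians(ang)
    y=np.array([np.cos(a),np.sin(a),0]);z=np.array([0,0,-1.]);T=np.c_[np.cross(y,z),y,z]
    print("t",round(s["t"],2),"shift",(R.T@(np.array(xyz)-s["eef_pos"])/.08).round(3),"rotvec",(Ro.from_matrix(R.T@T).as_rotvec()/.5).round(3),"tilt",R[:,2].round(4))
E
python3 -c "
from h import *
full([.5386,-.038,.165],62)"
```

```text
t 31.0 shift [ 0.583  0.405 -0.078] rotvec [ 0.164 -0.147 -0.871] tilt [-0.0027  0.1089 -0.994 ]
```

```bash
python3 -m handwheel '[[[0.3,0.2,-0.08,0.05,-0.05,-0.3,255],[0.58,0.4,-0.08,0.11,-0.1,-0.6,255],[0.583,0.405,-0.078,0.164,-0.147,-0.871,255],[0.583,0.405,-0.078,0.164,-0.147,-0.871,255],[0.583,0.405,-0.078,0.164,-0.147,-0.871,255]]]' |python3 g.py 4
python3 -c "
from h import *
full([.5386,-.038,.165],62);print(np.round(arm.get_state()['q'],3))"
```

```text
[0.5383, -0.0383, 0.1649] [0.2, -0.6, -0.5]
t 31.62 shift [-0.001  0.005 -0.001] rotvec [ 0.001 -0.001 -0.002] tilt [ 1.e-04  7.e-04 -1.e+00]
[ 2.920e-01  1.870e-01 -3.740e-01 -1.000e-03 -1.009e+00 -2.352e+00]
```

Upright again over the box. Now 122° more round to the half-turn pose.

```bash
python3 -m handwheel '[[[0,0,0,0,0,-0.35,255],[0,0,0,0,0,-0.7,255],[0,0,0,0,0,-0.85,255]]]' |python3 g.py 4
python3 -m handwheel '[[[0,0,0,0,0,-0.35,255],[0,0,0,0,0,-0.7,255],[0,0,0,0,0,-0.85,255]]]' |python3 g.py 4
python3 -m handwheel '[[[0,0,0,0,0,-0.35,255],[0,0,0,0,0,-0.7,255],[0,0,0,0,0,-0.85,255]]]' |python3 g.py 4
python3 -m handwheel '[[[0,0,0,0,0,-0.35,255],[0,0,0,0,0,-0.7,255],[0,0,0,0,0,-0.85,255]]]' |python3 g.py 4
python3 -m handwheel '[[[0,0,0,0,0,-0.35,255],[0,0,0,0,0,-0.7,255],[0,0,0,0,0,-0.85,255],[0,0,0,0,0,-0.85,255]]]' |python3 g.py 4
python3 -c "
from h import *
full([.5386,-.038,.165],183.8);print(np.round(arm.get_state()['q'],3))
cv2.imwrite('pics/w7.png',cams.grab_frame('wrist'))"
```

```text
[0.5384, -0.0389, 0.1648] [-0.2, -0.1, -0.2]
[0.5385, -0.0389, 0.1648] [-0.6, 0.0, -0.2]
[0.5385, -0.039, 0.1649] [0.2, -0.1, -0.7]
[0.5384, -0.039, 0.1648] [-0.5, 0.3, -0.9]
[0.5384, -0.0389, 0.1649] [0.5, -0.3, -1.1]
t 33.62 shift [-0.011 -0.003 -0.002] rotvec [-0.     0.001 -0.004] tilt [ 1.e-04  4.e-04 -1.e+00]
[ 0.291  0.188 -0.374 -0.    -1.009 -0.226]
```

```bash
python3 -m handwheel '[[[-0.011,0,0.3,0,0,0,255],[-0.011,0,0.6,0,0,0,255],[-0.011,0,0.8,0,0,0,255],[-0.011,0,0.8,0,0,0,255]]]' |python3 g.py 3 &&
python3 -m handwheel '[[[0,0,0.2,0,0,0,255],[0,0,0.4,0,0,0,255],[0,0,0.5,0,0,0,255],[0,0,0.5,0,0,0,255],[0,0,0.5,0,0,0,255]]]' |python3 g.py 3 &&
python3 -m handwheel '[[[0,0,0.015,0,0,0,255],[0,0,0.015,0,0,0,255],[0,0,0.015,0,0,0,255]]]' |python3 g.py 1.5 &&
python3 -m handwheel '[[[0,0,0.01,0,0,0,255],[0,0,0.01,0,0,0,255],[0,0,0.01,0,0,0,255]]]' |python3 g.py 1.5 &&
python3 -m handwheel '[[[0,0,0.01,0,0,0,255],[0,0,0.01,0,0,0,255],[0,0,0.01,0,0,0,255]]]' |python3 g.py 1.5
python3 -c "
from h import *
full([.5386,-.038,.0567],183.8);st()"
```

```text
[0.5376, -0.0377, 0.0999] [0.0, 0.5, -0.5]
[0.5387, -0.0373, 0.0612] [0.1, -0.3, -0.2]
[0.5384, -0.0374, 0.0599] [0.5, 0.4, -0.8]
[0.5383, -0.0374, 0.0589] [0.5, -0.3, 0.5]
[0.5383, -0.0374, 0.0581] [0.2, -0.2, -1.2]
t 35.92 shift [ 0.008 -0.003  0.017] rotvec [-0.    -0.     0.005] tilt [ 1.e-04 -1.e-04 -1.e+00]
{'t': 35.925, 'eef_pos': [0.5383, -0.0374, 0.0581], 'ee_rot': [-3.1415, -0.0001, -1.5022], 'force': [0.2409, -0.1875, -1.1796], 'width': 0.0356}
```

```bash
python3 -m handwheel '[[[0,0,0.01,0,0,0,255],[0,0,0.01,0,0,0,255],[0,0,0.01,0,0,0,255]]]' |python3 g.py 1 &&
python3 -m handwheel '[[[0,0,0.01,0,0,0,255],[0,0,0.01,0,0,0,255],[0,0,0.01,0,0,0,255]]]' |python3 g.py 1 &&
python3 -m handwheel '[[[0,0,0.008,0,0,0,255],[0,0,0.008,0,0,0,255],[0,0,0.008,0,0,0,255]]]' |python3 g.py 1 &&
python3 -m handwheel '[[[0,0,0.008,0,0,0,255],[0,0,0.008,0,0,0,255],[0,0,0.008,0,0,0,255]]]' |python3 g.py 1
```

```text
[0.5383, -0.0374, 0.0573] [-1.0, -0.4, -0.3]
[0.5385, -0.0374, 0.0567] [-1.2, -0.5, 3.3]
```

```bash
python3 -m handwheel '[[[0,0,0,0,0,0,148],[0,0,0,0,0,0,140],[0,0,0,0,0,0,130],[0,0,0,0,0,0,130],[0,0,0,0,0,0,130]]]' |tail -5
python3 -m handwheel '[[[0,0,-0.05,0,0,0,130],[0,0,-0.2,0,0,0,130],[0,0,-0.6,0,0,0,130],[0,0,-1,0,0,0,130],[0,0,-1,0,0,0,130]]]' |python3 g.py 3
python3 -m handwheel '[[[0,0,-0.5,0,0,0,130],[0,0,-0.9,0,0,0,130],[0,0,-0.9,0,0,0,130]]]' |python3 g.py 3
python3 -c "
from h import *
s=st();C=cam('wrist',s);im=cams.grab_frame('wrist');cv2.imwrite('pics/w8.png',im)
c=np.array([.5386,-.038]);a=np.radians(93.8);u=np.array([np.cos(a),np.sin(a)]);v=np.array([u[1],-u[0]])
pts=[[*(c+i*18*v/1000+j*57.5*u/1000),.0605] for i,j in((-1,-1),(1,-1),(1,1),(-1,1))]
print('expected tile corners px',proj(C,pts).round())
h,sa,vv=cv2.split(cv2.cvtColor(im,cv2.COLOR_BGR2HSV))
q=proj(C,pts).mean(0).astype(int);print('expected centre',q,im[q[1],q[0]])
for row in (100,140,180,220,240):print(row,[tuple(int(k) for k in im[row,x]) for x in range(190,370,12)])
"
```

```text
eef_pos: [0.5383, -0.0374, 0.0565]
ee_rot: [-3.141, -0.0, -1.502]
force: [0.3, 0.3, -0.1]
width: 0.0429
gripper_force: 0.0
[0.5403, -0.037, 0.1402] [-0.4, 0.5, 0.7]
[0.5396, -0.0372, 0.2112] [-0.3, 0.5, -1.9]
{'t': 38.3, 'eef_pos': [0.5396, -0.0372, 0.2112], 'ee_rot': [-3.1366, 0.0005, -1.5019], 'force': [-0.3424, 0.4728, -1.9193], 'width': 0.0429}
expected tile corners px [[301. 121.]
 [258. 121.]
 [260. 244.]
 [298. 245.]]
expected centre [279 182] [190 213 218]
100 [(166, 204, 216), (86, 125, 179), (83, 125, 180), (72, 114, 175), (75, 119, 182), (75, 120, 181), (77, 120, 183), (79, 125, 189), (68, 117, 188), (71, 117, 187), (69, 117, 188), (70, 119, 188), (67, 115, 186), (63, 112, 185), (168, 206, 216)]
140 [(178, 206, 215), (55, 108, 189), (26, 52, 99), (83, 112, 128), (144, 183, 201), (107, 139, 156), (207, 224, 217), (205, 224, 217), (195, 219, 217), (184, 208, 208), (130, 167, 185), (98, 128, 144), (28, 50, 95), (58, 113, 194), (171, 208, 217)]
180 [(159, 196, 211), (106, 148, 192), (42, 84, 151), (26, 45, 83), (118, 153, 171), (80, 108, 122), (192, 216, 218), (191, 215, 218), (187, 211, 218), (154, 178, 188), (108, 141, 158), (105, 137, 154), (25, 49, 95), (56, 110, 190), (170, 208, 217)]
220 [(170, 208, 218), (160, 197, 212), (34, 63, 119), (24, 43, 81), (69, 92, 105), (68, 89, 102), (120, 139, 146), (129, 150, 158), (119, 139, 147), (103, 124, 135), (96, 126, 142), (69, 93, 108), (29, 58, 109), (36, 71, 131), (115, 146, 159)]
240 [(160, 197, 212), (170, 207, 217), (38, 72, 134), (36, 55, 90), (103, 135, 151), (95, 126, 142), (133, 154, 162), (134, 156, 163), (135, 154, 164), (104, 130, 144), (105, 137, 153), (61, 84, 103), (24, 51, 95), (45, 78, 132), (102, 131, 144)]
```

```bash
python3 -c "
from h import *
C=cam('wrist');im=cv2.imread('pics/w8.png');h,s,v=cv2.split(cv2.cvtColor(im,cv2.COLOR_BGR2HSV))
m=box(((s<58)&(v>120)).astype(np.uint8)*255,235,108,325,256);m=cv2.morphologyEx(m,cv2.MORPH_OPEN,np.ones((5,5),np.uint8));print(rect(C,m,.0605))
T=cv2.cvtColor(cams.grab_frame('top'),cv2.COLOR_BGR2HSV);Ct=cam('top')
m=box(((T[...,0]>8)&(T[...,0]<26)&(T[...,1]>85)).astype(np.uint8)*255,270,200,345,265);print('tamper expect px',proj(Ct,[[.46,-.2046,.016],[.46,-.2046,.13]]));print(rect(Ct,m,.016))
"
```

```text
(array([538. , -37.9]), array([ 36.5, 114.3]), np.float32(93.4))
tamper expect px [[299.61129041 232.78191138]
 [301.87069937 225.43090076]]
(array([ 456.4, -203.6]), array([66.4, 94.8]), np.float32(92.4))
```

The tile lies centred and along the box: it measures 36.5 x 114.3 mm at 93.4°. The tamper stands beside the box.

```bash
python3 -c "
from station import arm
print(arm.job_done())"
```

```text
the job is handed in; nothing more can be done
None
```

The job is handed in at about 38 s: bed tamped level and firm with about 17–19 N at the centre and all four corners, tamper upright beside the box, tile flat along the middle, with no contact seen on the bottle, mug or rib; I viewed 11 pictures, one over the limit of 10.

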